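# Close the twist-lock caddy on the mahjong table

### The job

Close the caddy whose sprung lid is standing open: press the lid right down on the mouth, hold it down against its spring and twist its wooden cap clockwise (seen from above) until you feel it come up tight, without forcing it, so that the catches keep it shut. Then push the three snap tabs on the caddy's rim fully down, in any order. Leave everything else on the table where it is.

Things in the scene. Friction and masses are not known exactly. Their poses are not given: they have to be found in the camera images.
- caddy: Fixed white ceramic caddy, 150 mm across, 90 mm tall, brass collar, dark wooden foot ring. Origin: centre of its underside, on the table; z up; +x points from the centre to the lid's hinge. Heights and directions below are in this frame; angles round it count anticlockwise from above, from +x. (The other white jar, with a knob lid and no hinge, is a bystander.)
- lid_hinge (a point): Mid-point of the lid's hinge line: in the caddy's frame x = 94 mm, y = 0, 95 mm high; the line runs along the caddy's y. The lid is a brass strap, 16 mm wide, from the hinge to the cap's centre, the cap turning beneath it. When shut the strap's underside is 121 mm high, its top 126 mm: a finger on the cap cannot pass it.
- lid (a joint): Lid angle, rad: 0 = flat on the mouth (hard stop; the cap's top is then level, 100 mm high), about 0.8 = standing open at rest. Opening lifts the side away from the hinge. A spring pushes it open: close to shut about 4 N straight down 130 mm from the hinge, or 8 N at 60 mm, holds it; let go before it is caught, it reopens.
- seal (a joint): Sealing ring under the catches, out of sight, rad: 0 = loose, 0.12 = drawn tight (hard stop). The cap's lugs meet it and drag it along in the last 0.12 rad of their turn. Where that happens is not known beforehand: the cap comes up tight with its first fin anywhere between 72 and 108 degrees. Dragging it needs about 4 N more at a fin; it stays where it is left.
- catch_a (a point): Top of the first of two brass catches (inverted-L hooks, tops 105 mm high, 61 to 75 mm from the axis): they cover the angles 62 to 134 and 242 to 314 degrees. The cap's lugs, turning clockwise, slide under them with 2.5 mm to spare in height, so the lid must be held hard down until they are under. Once under, they hold the lid down; let go, it lifts some 2 to 3 mm.
- cap: Cap: dark wood disc, 120 mm across, 8 mm thick. Origin: centre of its underside, on its turning axis; z its normal, x along the first fin. Turning takes about 0.22 N m (5 N at a fin); it stays where left. Boss 34 mm across at the centre; two opposite upright fins, 22 to 58 mm from the axis, 10 mm thick, 18 mm high above the disc; in line with each a brass lug, 14 mm wide, reaching 67 mm from the axis.
- fin (a point): Middle of the top edge of the first fin, 40 mm from the cap's axis, 18 mm above the disc. At the start it stands (seen with the lid shut) somewhere between 158 and 228 degrees, on the half away from the hinge; the other fin is across from it.
- tab_a_top (a point): Centre of the top of the brass tab at 38 degrees: a 24 x 24 mm pad, 86 mm from the caddy's axis, its top 105 mm high when up and 98 mm when fully down.
- tab_b_top (a point): The same for the tab at 160 degrees.
- tab_c_top (a point): The same for the tab at 213 degrees.
- tab_a (a joint): Travel of the tab at 38 degrees, m: 0 = up, 0.007 = fully down (hard stop). Takes about 6 N, stays where it is left.
- tab_b (a joint): The same for the tab at 160 degrees.
- tab_c (a joint): The same for the tab at 213 degrees.
- tea_jar: Bystander: fixed white jar with knobbed wooden lid, 132 mm across, 116 mm tall; origin under its centre.
- ashtray: Bystander: loose cobalt glass ashtray, 108 mm across, 30 mm tall; origin under its centre.
- incense_holder: Bystander: loose squat brass incense holder, 58 mm across, 38 mm tall; origin under its centre.
- teacup: Bystander: loose white teacup, 72 mm across, 55 mm tall; origin under its centre.
- pusher: Bystander: loose walnut tile pusher, a bar 200 mm long (its y), 24 mm wide, 22 mm tall; origin under its centre.
- tile0: Bystander: loose mahjong tile of the row, 26 x 30 x 24 mm; origin under its centre.
- tile1: Bystander: loose mahjong tile of the row, 26 x 30 x 24 mm; origin under its centre.
- tile2: Bystander: loose mahjong tile of the row, 26 x 30 x 24 mm; origin under its centre.
- tile3: Bystander: loose mahjong tile of the row, 26 x 30 x 24 mm; origin under its centre.
- tile4: Bystander: loose mahjong tile of the row, 26 x 30 x 24 mm; origin under its centre.

How it is judged:
On the way, in this order (a step that is already met when the one before it is completed fails the run):
1. the lid is down on the mouth and its cap is turned clockwise until tight (value of joint lid below 0.06 rad and value of joint seal above 0.08 rad), for 0.2 s.
2. all three snap tabs are pushed fully down (value of joint each of tab_a, tab_b, tab_c above 0.0055 m), for 0.2 s.
At the end, for the whole second after the job is handed in: The lid stays down by itself (within 0.06 rad of flat), the cap is tight (sealing ring drawn at least 0.08 of its 0.12 rad), and all three tabs are down (at least 5.5 of their 7 mm) (all of step 1 and all of step 2 and velocity of joint lid below 0.05 rad/s); the robot touches nothing.
It fails at once if the cap is forced: the fingers push on it with more than 60 N (contact force between the fingers and cap above 60 N).
It fails at once if a loose thing on the table (ashtray, incense holder, teacup, pusher or a tile) is moved by more than 20 mm (distance of any of ashtray, incense_holder, teacup, pusher, tile0, tile1, tile2, tile3, tile4 from where it was at the start of the episode above 0.02 m).
It also fails if it takes over 59 s, if anything falls off the work surface, if the arm or the gripper's body presses on something with over 40 N, if the wrist force passes 120 N, or if a joint passes its speed limit or range.

### The arm

A 6-joint arm with a two-finger parallel gripper is mounted at the origin on the work surface. World frame = base frame: x ahead of the robot, y to its left, z up, the work surface at z = 0. Lengths are in m, angles in rad, forces in N, time in s.
With the tool pointing down it reaches from about 0.35 to 0.975 m from the base axis. Payload 4.9 kg.
Tool frame: the origin (TCP) lies at the very end of the fingers, on their centre line; the grasp point (between the pads) lies 19 mm behind it; z points along the fingers, x is the direction in which the jaws open and shut, and the axes are right-handed (so a half turn about z gives the same grasp; the last joint's range is limited). The gripper opens to 85 mm and grips with 20 to 120 N. Pads are 22 mm wide; open, the fingers measure 114 mm over their backs; the gripper's body (76 mm by 85 mm) begins 54 mm behind the grasp point. The pads swing forward as they close: fully open they stand 13 mm farther back than shut.
Start: joints at [-1.244, 0.053, 1.613, -0, 1.476, -0.119], TCP at [0.269, -0.564, 0.231] pointing down, gripper open.
Joint ranges: [-3.01, 3.01], [-1.01, 2.22], [0.06, 2.58], [-1.02, 4.17], [0.09, 2.62], [-3.14, 3.14]. Speed limits (rad/s): [2.57, 2.57, 3.14, 3.14, 3.14, 3.14].

### API

Orientations are given as a rotation vector (axis times angle).
In Python, from station import ctrl gives the robot as it stands.
- The arm moves only by the shell command python3 -m handwheel 'ROWS' [OPENING] [FORCE]. ROWS is a JSON object of lists of equal length, an entry for each row: "offset": the shift along the world's x, y, z in units of 40 mm (1.0 is 40 mm), a list of three; "roll": the turn about the world's z in units of 6 degrees (1.0 is 6 degrees). A call has exactly 10 rows; each row is the pose to reach, as a shift and turn from the pose commanded when the call began; what a row does not reach only later rows make up. A row lasts 1/10 s, in which the tool goes at most 50 mm and 8.59 degrees, less where a joint would pass 70% of its speed; a pose out of reach is approached as far as the arm can. A call with a gripper value outside its range is refused whole. OPENING is the finger opening in mm, from 0 to 85.4, set as the call begins (- or left out, the last holds). The fingers move at their own pace and stop on an object; FORCE is the grip in N (left out, the last holds). Time passes only in rows, so rows that repeat a pose let the fingers close, or fill a call up. It gives the time, the measured TCP pose, the force and the opening at its end, in the units of the state.
- ctrl.get_obs(): the state, without advancing time (a new reading comes with each control period).
- ctrl.get_image(name): name is "scene" or "top"; returns a dict with "img" (400x640x3 uint8, red, green, blue), "fx", "fy", "cx", "cy" (pixels), "k1" (the pictures are not rectified: a ray, as slopes to the right and down, at radius r is drawn at 1 + k1 r^2 times it, then the intrinsics apply), "T" (4x4, takes a point from camera to world coordinates). Camera axes: x right, y down, z forward; pixel columns grow to the right and rows downward; lengths in m; the calibration is good to about 2 mm. A picture is of the moment at which its call begins. There is no depth.
- ctrl.finish_job(): hands the job in, once; it reports no verdict.
The state is a dict: "t": time; "q": joint angles; "dq": joint speeds; "effort": joint torques, N m; "tool_pos": TCP position; "tool_rot": TCP orientation; "contact_force": force on the tool from outside, world axes, zero at the start; "wrist_torque": the same for the moment, N m; "opening": finger opening in m.
Only numpy, scipy, OpenCV 4.12 (cv2) and the standard library are available. Lean on these libraries where they do the work, as an engineer would, in place of code of your own. Each camera call takes 0.05 s, during which the arm holds its last target.

## Working session

There is one attempt and no reset: what is moved stays moved. The work goes in short steps, Python scripts to look and compute and a shell command to move; the robot and the scene stay as the last step left them, time stands still between calls to the robot, and variables do not carry over. Pictures are saved under pics/ and viewed, and the job is handed in when it is done.

```bash
ls; mkdir -p pics
python3 - <<'E'
from station import ctrl
import cv2
o=ctrl.get_obs(); print({k:(v if not hasattr(v,'round') else v) for k,v in o.items()})
for n in ("scene","top"):
    d=ctrl.get_image(n); cv2.imwrite(f"pics/{n}0.png",d["img"][:,:,::-1])
    print(n,d["fx"],d["fy"],d["cx"],d["cy"],d["k1"],d["T"])
E
```

```text
pics
{'t': 0.0, 'q': array([-1.24396264e+00,  5.33656619e-02,  1.61429940e+00,  3.73062870e-06,
        1.47599419e+00, -1.19024337e-01]), 'dq': array([-0.00120377,  0.00170629,  0.00012757, -0.00047763,  0.00082426,
        0.00034585]), 'effort': array([ 7.69976687e-04, -3.93688095e+01, -3.70170450e+01, -1.45359104e-04,
        7.05546045e-03,  1.25467321e-05]), 'tool_pos': array([ 0.26930604, -0.56331165,  0.23005434]), 'tool_rot': array([-2.65649699e+00,  1.67464193e+00,  2.51638339e-03]), 'contact_force': array([ 0.48833212, -0.54463598, -0.45909993]), 'wrist_torque': array([-0.04827199,  0.05525736, -0.06626685]), 'opening': 0.08555459614470101}
scene 518.8213239556928 518.8213239556928 319.4600540728306 195.7276476719577 -0.06426806636564505 [[ 0.20651775  0.85006426 -0.48450095  1.18415182]
 [ 0.97843934 -0.18074794  0.09993318 -0.16559797]
 [-0.00262292 -0.49469276 -0.86906397  1.13382292]
 [ 0.          0.          0.          1.        ]]
top 410.35707288143294 410.35707288143294 314.7824077694959 194.3613722234139 0.027511851287119103 [[ 0.02598345 -0.98609209  0.16415618  0.42393571]
 [-0.99949227 -0.0286556  -0.01393065 -0.05491419]
 [ 0.0184409  -0.16371087 -0.98633599  1.01703088]
 [ 0.          0.          0.          1.        ]]
```

View pics/scene0.png

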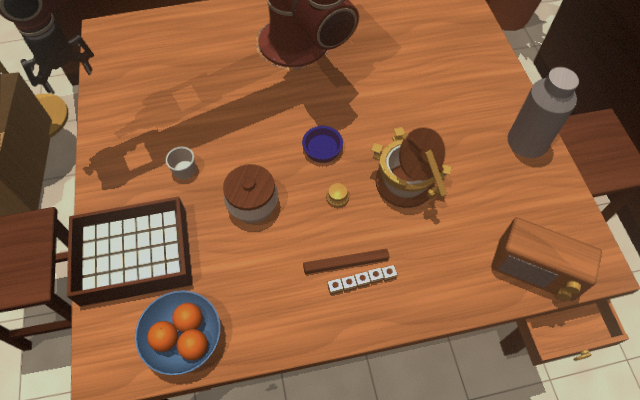

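View pics/top0.png

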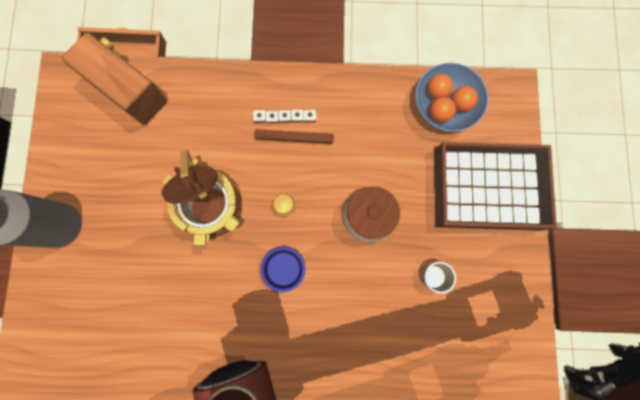

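The scene view has the caddy at about (408,175) with its lid open. In the top view it is at about (203,205), with the strap and hinge at the upper left. I'll zoom in on both.

```bash
cat > h.py <<'E'
import numpy as np, cv2
from station import ctrl
def cam(d):
    K=np.array([[d["fx"],0,d["cx"]],[0,d["fy"],d["cy"]],[0,0,1.]]); return K,np.array([d["k1"],0,0,0,0.]),np.array(d["T"])
def proj(d,P):
    K,D,T=cam(d); R=T[:3,:3].T; t=-R@T[:3,3]
    return cv2.projectPoints(np.asarray(P,float).reshape(-1,3),cv2.Rodrigues(R)[0],t,K,D)[0].reshape(-1,2)
def ray(d,uv):
    K,D,T=cam(d); n=cv2.undistortPoints(np.array([[uv]],float),K,D).ravel()
    return T[:3,3],T[:3,:3]@np.array([n[0],n[1],1])
def atz(d,uv,z):
    o,v=ray(d,uv); return o+v*(z-o[2])/v[2]
def crop(d,name,c,w,h,s):
    x,y=int(c[0]-w/2),int(c[1]-h/2); im=d["img"][max(y,0):y+h,max(x,0):x+w,::-1]
    cv2.imwrite(name,cv2.resize(im,None,fx=s,fy=s,interpolation=cv2.INTER_CUBIC))
E
python3 - <<'E'
from h import *
import pickle
s=ctrl.get_image("scene");t=ctrl.get_image("top");pickle.dump((s,t),open("im0.pkl","wb"))
crop(s,"pics/s1.png",(410,175),100,100,6); crop(t,"pics/t1.png",(205,205),100,100,6)
print(atz(t,(204,207),.1),atz(s,(408,175),.1))
E
```

```text
[0.54068539 0.17930314 0.1       ] [0.59623331 0.1683519  0.1       ]
```

View pics/s1.png

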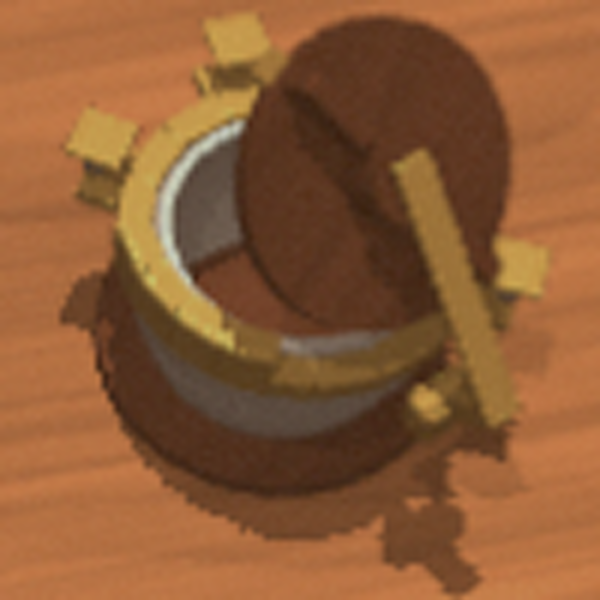

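View pics/t1.png

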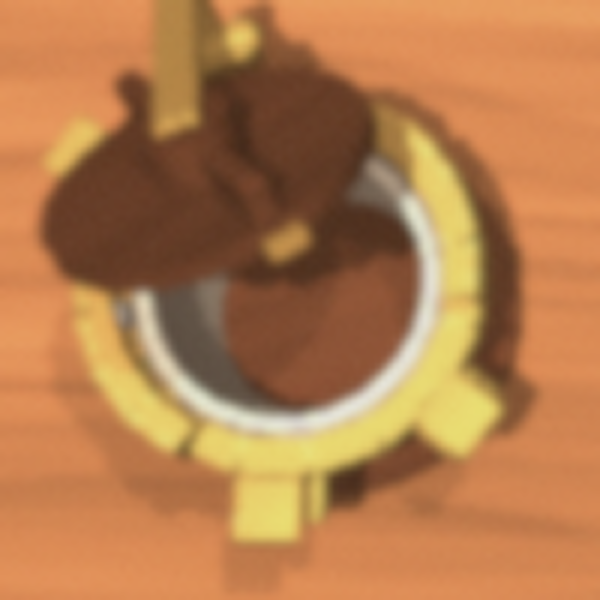

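Matching tabs by going anticlockwise from the hinge in the top crop: a is at upper left (75,145), b at the bottom (267,508) and c at lower right (458,410). The fin and lug show at (205,110) to (285,242). Next I'll fit the caddy pose.

```bash
cat > fit.py <<'E'
from h import *
import pickle
from scipy.optimize import least_squares
s,t=pickle.load(open("im0.pkl","rb"))
cv=lambda p,o:(np.array(p)+.5)/6-.5+o
S=lambda p:cv(p,(360,125)); Tt=lambda p:cv(p,(155,155))
pol=lambda r,a,z:np.array([r*np.cos(a),r*np.sin(a),z])
A=np.radians
def W(p,P):
    c,s_=np.cos(p[2]),np.sin(p[2]); return np.array([p[0]+c*P[0]-s_*P[1],p[1]+s_*P[0]+c*P[1],P[2]])
def lid(phi,P): # P in caddy frame with lid shut
    H=np.array([.094,0,.095]); v=P-H; c,s_=np.cos(phi),np.sin(phi)
    return H+np.array([c*v[0]+s_*v[2],v[1],-s_*v[0]+c*v[2]])
tabs=[pol(.086,A(a),.105) for a in (38,160,213)]
obs=[(s,tabs[0],S((525,262))),(s,tabs[1],S((104,138))),(s,tabs[2],S((240,38))),
     (t,tabs[1],Tt((267,508))),(t,tabs[2],Tt((458,410)))]
obs2=[(t,lambda q:pol(.067,q,.098),Tt((290,245))),(t,lambda q:pol(.058,q,.118),Tt((262,205))),
 (s,lambda q:pol(.058,q,.118),S((292,92))),
 (s,lambda q:np.array([0,0,.126]),S((412,162))),(t,lambda q:np.array([0,0,.126]),Tt((176,125)))]
def f(p):
    r=[proj(d,W(p,P))[0]-o for d,P,o in obs]
    r+=[(proj(d,W(p,lid(p[3],g(p[4]))))[0]-o)*.5 for d,g,o in obs2]
    return np.concatenate(r)
if __name__=="__main__":
    r=least_squares(f,[.54,.18,1.2,.8,A(190)],loss="soft_l1",x_scale=[.01,.01,.1,.1,.1])
    p=r.x; print(p[:2],np.degrees(p[2:]),p[3]); print(f(p).reshape(-1,2).round(1))
    np.save("p.npy",p)
    for d,n,c in((s,"s",(410,175)),(t,"t",(205,205))):
        im=cv2.resize(d["img"][c[1]-50:c[1]+50,c[0]-50:c[0]+50,::-1],None,fx=6,fy=6,interpolation=cv2.INTER_CUBIC)
        def dr(Ps,col):
            uv=(proj(d,Ps)-np.array(c)+50+.5)*6-.5
            cv2.polylines(im,[np.round(uv).astype(np.int32)],False,col,1)
        q=p[4]
        th=np.linspace(0,6.283,60)
        dr([W(p,pol(.075,a,.0)) for a in th],(255,0,0)); 
        dr([W(p,lid(p[3],pol(.06,a,.1))) for a in th],(0,255,0))
        for T_ in tabs:
            e=T_[:2]/np.linalg.norm(T_[:2]);n2=np.array([-e[1],e[0]])
            dr([W(p,np.r_[T_[:2]+.012*(i*e+j*n2),.105]) for i,j in((1,1),(1,-1),(-1,-1),(-1,1),(1,1))],(255,0,255))
        for k in(0,np.pi):
            dr([W(p,lid(p[3],pol(r_,q+k,.118))) for r_ in(.022,.058)],(0,0,255)); dr([W(p,lid(p[3],pol(r_,q+k,.098))) for r_ in(.058,.067)],(255,255,0))
        dr([W(p,lid(p[3],np.array(P))) for P in((.094,.008,.126),(0,.008,.126),(0,-.008,.126),(.094,-.008,.126))],(255,255,255))
        for a0,a1 in((62,134),(242,314)): dr([W(p,pol(.068,A(a),.105)) for a in np.linspace(a0,a1,20)],(0,255,255))
        cv2.imwrite(f"pics/fit_{n}.png",im)
E
python3 fit.py
```

```text
[0.55525778 0.18776413] [ 22.38827705  41.57057979 206.02801444] 0.7255434893026375
[[ -0.5  -0.8]
 [ 22.6 -17.6]
 [-22.5  15.8]
 [ -0.2  -0.4]
 [ -0.3  -0.1]
 [  1.1   0.7]
 [  0.3  -0.5]
 [  0.5  -1.4]
 [  0.3   0.7]
 [ -0.   -0.3]]
```

The scene labels for tabs b and c are swapped, since that camera looks from the far side. I'll swap them back.

```bash
sed -i 's/(s,tabs\[1\],S((104,138))),(s,tabs\[2\],S((240,38)))/(s,tabs[2],S((104,138))),(s,tabs[1],S((240,38)))/' fit.py; python3 fit.py
```

```text
[0.55601562 0.18762072] [ 22.48237823  41.3131084  205.50722652] 0.7210497658345129
[[-0.4 -0.6]
 [ 0.2 -0.5]
 [-0.1 -0.6]
 [-0.1 -0.8]
 [-0.1 -0.5]
 [ 1.1  0.7]
 [ 0.3 -0.5]
 [ 0.5 -1.3]
 [ 0.3  0.8]
 [ 0.  -0.4]]
```

View pics/fit_s.png

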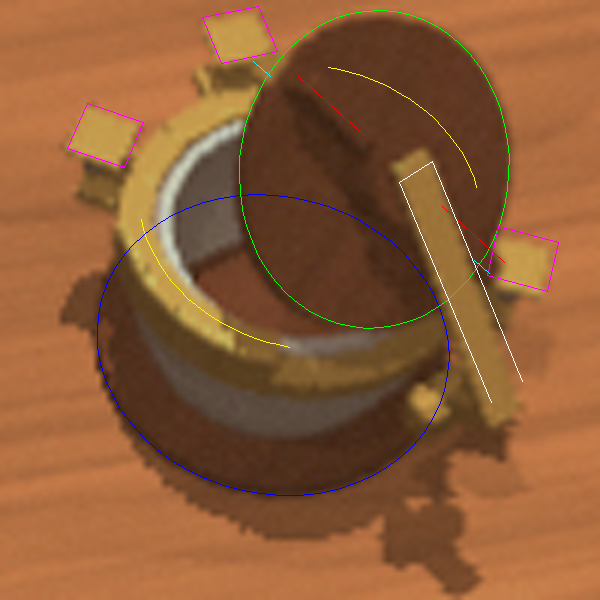

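View pics/fit_t.png

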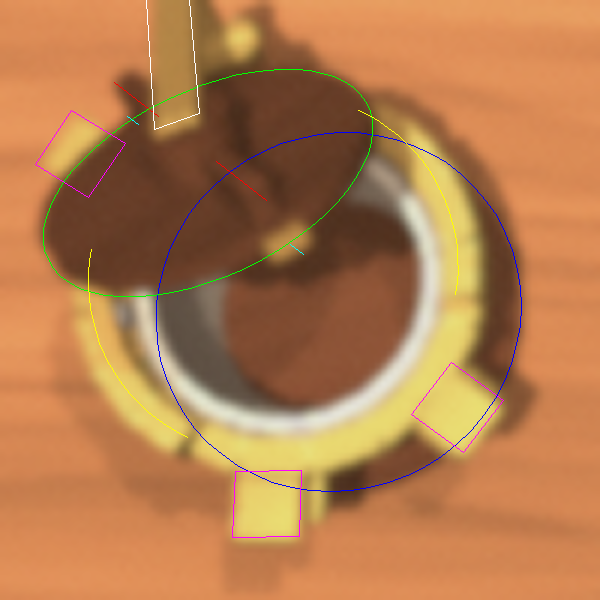

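The fit is good, with tab residuals under 1 px. The caddy is at about (0.556, 0.188) with yaw 22.5°. The lid is at about 0.72 rad and the first fin at about 205°. I'll refine the fin angle from the lug, then plan a straddling approach.

Run:
```python
from fit import *
from scipy.spatial.transform import Rotation as Ro
p=np.load("p.npy")
lugc=Tt((288,242))
for th in range(190,222,4):
    print(th,[(proj(t,W(p,lid(p[3],pol(r_,A(th),.096))))[0]-lugc).round(1) for r_ in(.06,.0635)],(proj(s,W(p,lid(p[3],pol(.058,A(th),.118))))[0]-S((290,92))).round(1))
o=ctrl.get_obs(); R=Ro.from_rotvec(o["tool_rot"]).as_matrix(); print("toolx ang",np.degrees(np.arctan2(R[1,0],R[0,0])),"z",R[:,2].round(3),o["t"])
print("q1-q6",np.degrees(o["q"][0]-o["q"][5]),np.degrees(o["q"][0]+o["q"][5]))
```

```text
190 [array([-6. ,  5.5]), array([-5.6,  6.4])] [ 5.7 -7.7]
194 [array([-4.1,  4.5]), array([-3.5,  5.4])] [ 4.5 -6.5]
198 [array([-2.2,  3.5]), array([-1.5,  4.3])] [ 3.3 -5.3]
202 [array([-0.4,  2.4]), array([0.4, 3.1])] [ 2.2 -3.9]
206 [array([1.4, 1.2]), array([2.3, 1.9])] [ 1.2 -2.5]
210 [array([3.1, 0. ]), array([4. , 0.6])] [ 0.3 -1. ]
214 [array([ 4.7, -1.2]), array([ 5.7, -0.7])] [-0.6  0.6]
218 [array([ 6.2, -2.5]), array([ 7.3, -2.1])] [-1.3  2.3]
toolx ang -64.45782677951729 z [-0.     0.001 -1.   ] 0.2
q1-q6 -64.45773923837682 -78.09700995361743
```

The fin is at about 206°. I'll carry the open gripper above the lid with the jaws across the fin. That needs roughly +203° of roll, which keeps joint 6 in range for the later twist.

```bash
python3 -m handwheel '{"offset":[[0.3,0.8,0.3],[0.7,1.7,0.6],[1.1,2.7,0.9],[1.5,3.7,1.2],[1.9,4.7,1.5],[2.3,5.7,1.75],[2.7,6.6,1.75],[3.0,7.5,1.75],[3.4,8.4,1.75],[3.7,9.2,1.75]],"roll":[1.4,2.8,4.2,5.6,7,8.4,9.8,11.2,12.6,14]}' 36 20
python3 -m handwheel '{"offset":[[0.4,1.0,0],[0.8,2.0,0],[1.2,3.0,0],[1.6,4.0,0],[2.0,5.0,0],[2.4,6.0,0],[2.8,7.0,0],[3.2,8.0,0],[3.5,8.8,0],[3.65,9.2,0]],"roll":[1.4,2.8,4.2,5.6,7,8.4,9.8,11.2,12.6,14]}'
python3 - <<'E'
from h import *
from scipy.spatial.transform import Rotation as Ro
o=ctrl.get_obs(); R=Ro.from_rotvec(o["tool_rot"]).as_matrix(); print("toolx ang",np.degrees(np.arctan2(R[1,0],R[0,0])),o["tool_pos"],o["q"].round(2),o["contact_force"].round(1),o["opening"])
E
```

```text
t: 1.2
tool_pos: [0.4178, -0.1941, 0.3013]
tool_rot: [3.094, 0.543, 0.001]
contact_force: [-0.2, -0.2, -0.4]
opening: 0.0363
t: 2.2
tool_pos: [0.5637, 0.1747, 0.3007]
tool_rot: [-1.933, -2.476, 0.0]
contact_force: [-1.0, -0.4, -0.8]
opening: 0.0361
toolx ang 104.04144342224349 [0.56369341 0.17473417 0.30066088] [ 0.17 -0.06  1.61  0.    1.59 -1.64] [-1.  -0.4 -0.8] 0.03614242318469795
```

```bash
python3 -m handwheel '{"offset":[[0,0,-0.2],[0,0,-0.5],[0,0,-0.8],[0,0,-1.1],[0,0,-1.4],[0,0,-1.6],[0,0,-1.7],[0,0,-1.7],[0,0,-1.7],[0,0,-1.7]],"roll":[1.3,2.6,3.9,5.2,5.75,5.75,5.75,5.75,5.75,5.75]}'
python3 - <<'E'
from h import *
s=ctrl.get_image("scene");t=ctrl.get_image("top")
crop(s,"pics/s2.png",(410,165),110,110,6); crop(t,"pics/t2.png",(205,195),110,110,6)
E
```

```text
t: 3.2
tool_pos: [0.5639, 0.1722, 0.2342]
tool_rot: [1.125, 2.932, 0.001]
contact_force: [-0.0, 0.0, -0.0]
opening: 0.036
```

View pics/s2.png

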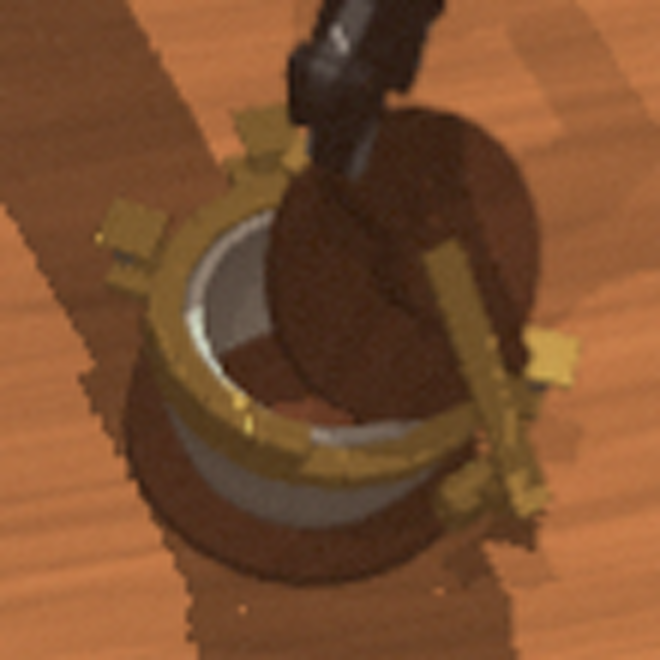

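View pics/t2.png

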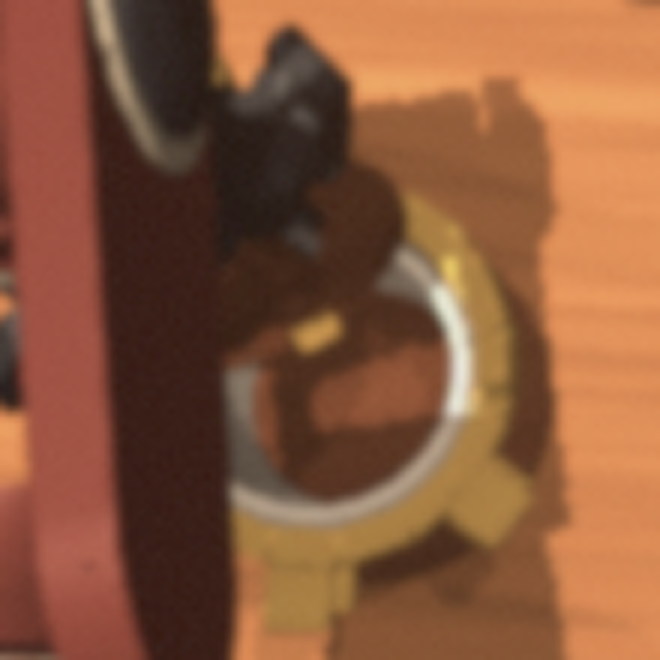

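Run:
```python
from fit import *
p=np.load("p.npy")
o=ctrl.get_obs(); c=o["tool_pos"]; a=A(138.5); j=np.array([np.cos(a),np.sin(a),0]);
cr=lambda uv:((uv-np.array((410,165))+55+.5)*6-.5).round()
im=cv2.imread("pics/s2.png")
def pt(P,col): 
    u=cr(proj(s,P)[0]); cv2.circle(im,(int(u[0]),int(u[1])),3,col,-1)
w=np.array([-j[1],j[0],0])
for sg,col in((1,(0,255,0)),(-1,(0,0,255))):
  for d in(.018,.032):
    for e in(-.011,.011): pt(c+np.array([0,0,.004])+sg*d*j+e*w,col)
for r_ in(.022,.058): pt(W(p,lid(p[3],pol(r_,A(206),.118))),(255,255,0)); pt(W(p,lid(p[3],pol(r_,A(206),.1))),(255,0,255))
cv2.imwrite("pics/s2b.png",im)
```

```text
(no output)
```

View pics/s2b.png

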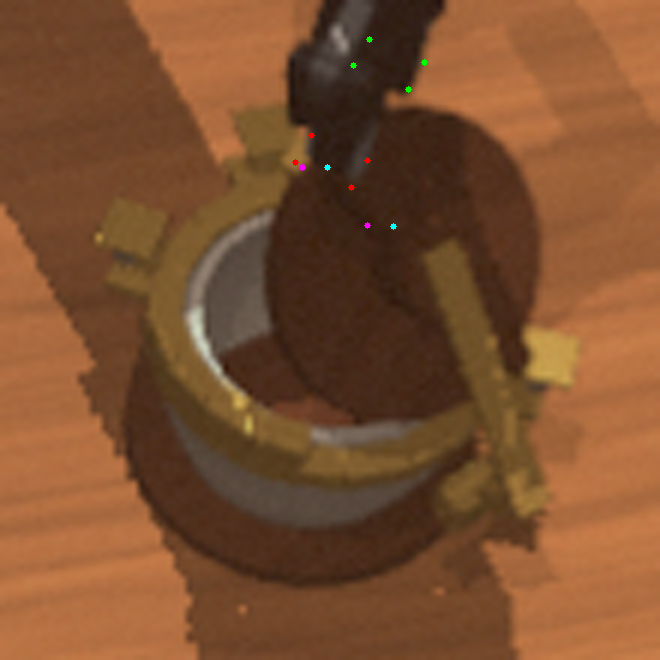

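The projected fingertips agree with the picture and straddle the fin. Now I'll lower along the lid's arc.

```bash
python3 -m handwheel '{"offset":[[0,0,-0.3],[0,0,-0.6],[0,0,-0.9],[0,0,-1.1],[0,0,-1.2],[0,0,-1.3],[-0.08,-0.03,-1.42],[-0.15,-0.06,-1.53],[-0.23,-0.1,-1.64],[-0.3,-0.12,-1.75]],"roll":[0,0,0,0,0,0,0,0,0,0]}'
python3 - <<'E'
from h import *
s=ctrl.get_image("scene")
crop(s,"pics/s3.png",(410,165),110,110,6)
E
```

```text
t: 4.3
tool_pos: [0.5516, 0.1673, 0.1633]
tool_rot: [1.125, 2.932, 0.001]
contact_force: [1.5, 0.2, 2.5]
opening: 0.0359
```

View pics/s3.png

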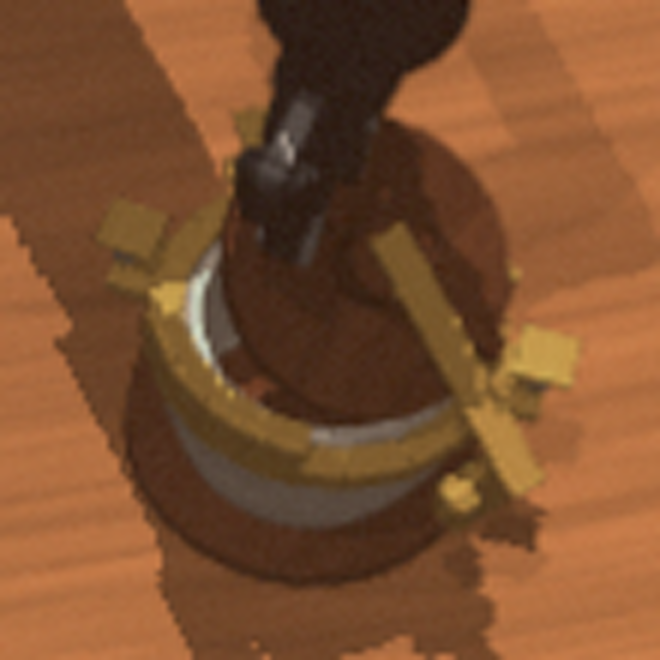

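The finger is on the disc with the fin between the jaws, and the lid is going down. I'll continue along the arc.

```bash
python3 -m handwheel '{"offset":[[-0.08,-0.03,-0.17],[-0.16,-0.07,-0.33],[-0.24,-0.1,-0.5],[-0.3,-0.12,-0.68],[-0.35,-0.15,-0.86],[-0.4,-0.17,-1.04],[-0.43,-0.18,-1.13],[-0.45,-0.19,-1.22],[-0.46,-0.19,-1.3],[-0.46,-0.19,-1.3]],"roll":[0,0,0,0,0,0,0,0,0,0]}'
python3 - <<'E'
from h import *
s=ctrl.get_image("scene")
crop(s,"pics/s4.png",(410,165),110,110,6)
E
```

```text
t: 5.35
tool_pos: [0.5328, 0.1596, 0.1109]
tool_rot: [-1.125, -2.933, 0.001]
contact_force: [1.7, 0.5, 2.9]
opening: 0.0356
```

View pics/s4.png

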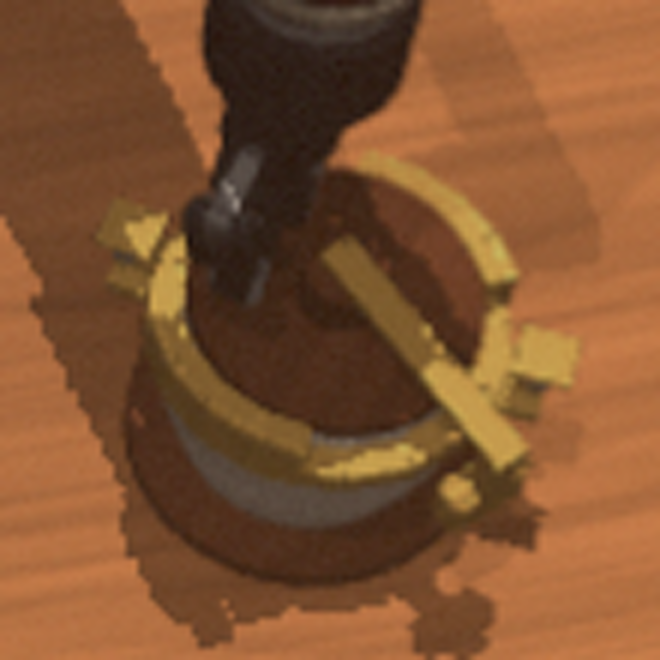

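```bash
python3 -m handwheel '{"offset":[[0,0,-0.05],[0,0,-0.1],[0,0,-0.15],[0,0,-0.2],[0,0,-0.25],[0,0,-0.28],[0,0,-0.3],[0,0,-0.3],[0,0,-0.3],[0,0,-0.3]],"roll":[0,0,0,0,0,0,0,0,0,0]}' 28
```

```text
t: 6.4
tool_pos: [0.533, 0.1595, 0.0995]
tool_rot: [-1.125, -2.933, 0.001]
contact_force: [-3.4, -0.6, 5.3]
opening: 0.028
```

```bash
python3 -m handwheel '{"offset":[[0,0,-0.02],[0,0,-0.04],[0,0,-0.05],[0,0,-0.05],[0,0,-0.05],[0,0,-0.05],[0,0,-0.05],[0,0,-0.05],[0,0,-0.05],[0,0,-0.05]],"roll":[0,0,0,0,0,0,0,0,0,0]}'
```

```text
t: 7.4
tool_pos: [0.5331, 0.1594, 0.0988]
tool_rot: [-1.125, -2.933, 0.002]
contact_force: [-6.6, -0.5, 12.2]
opening: 0.0282
```

```bash
python3 -m handwheel '{"offset":[[0,0,0],[0,0,0],[0,0,0],[0,0,0],[0,0,0],[0,0,0],[0,0,0],[0,0,0],[0,0,0],[0,0,0]],"roll":[0,0,0,0,0,0,0,0,0,0]}' 16
python3 - <<'E'
from h import *
s=ctrl.get_image("scene")
crop(s,"pics/s5.png",(410,165),110,110,6)
E
```

```text
t: 8.4
tool_pos: [0.534, 0.1599, 0.0994]
tool_rot: [1.124, 2.932, 0.001]
contact_force: [-5.4, 0.8, 12.7]
opening: 0.0162
```

View pics/s5.png

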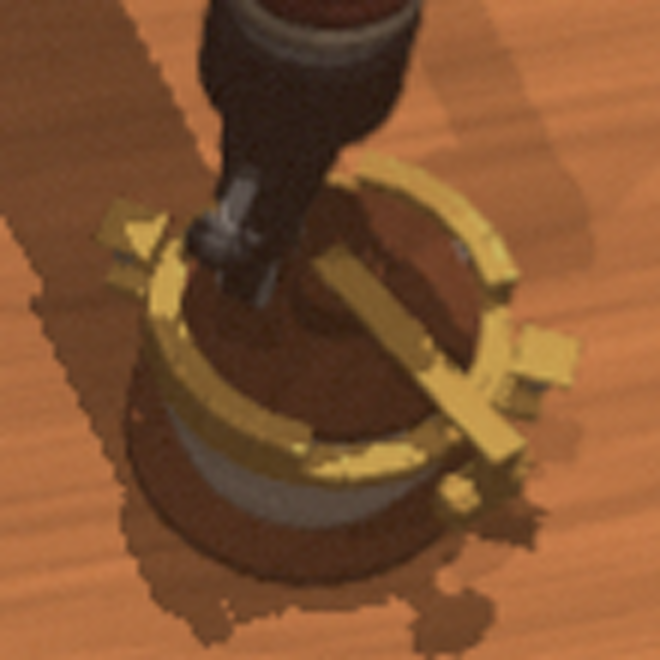

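```bash
cat > tw.py <<'E'
import numpy as np,sys
C=np.array([.556,.1876]); U=40.
def rows(a0,a1,n,r=.0364,yaw=22.48,base=None):
    f=lambda a:C+r*np.array([np.cos(np.radians(a+yaw)),np.sin(np.radians(a+yaw))])
    b=f(a0) if base is None else np.array(base)
    for a in np.linspace(a0,a1,n+1)[1:]: print(((f(a)-b)/.04).round(2),round((a-a0)/6,2))
if __name__=="__main__": rows(*map(float,sys.argv[1:3]),int(sys.argv[3]))
E
python3 - <<'E'
from fit import *
p=np.load("p.npy")
cr=lambda uv:((uv-np.array((410,165))+55+.5)*6-.5).round()
for ph in(0,.03,.06,.1): print(ph,[cr(proj(s,W(p,lid(ph,np.array(P))))[0]) for P in((0,.008,.126),(0,-.008,.126),(.094,0,.126))])
E
python3 tw.py 208.4 168.4 10; python3 tw.py 168.4 128.4 10
```

```text
0 [array([363., 254.]), array([332., 273.]), array([505., 433.])]
0.03 [array([366., 251.]), array([334., 271.]), array([507., 435.])]
0.06 [array([369., 249.]), array([337., 268.]), array([508., 436.])]
0.1 [array([373., 247.]), array([341., 266.]), array([510., 439.])]
[-0.05  0.04] -0.67
[-0.09  0.09] -1.33
[-0.13  0.13] -2.0
[-0.17  0.19] -2.67
[-0.21  0.24] -3.33
[-0.24  0.29] -4.0
[-0.26  0.35] -4.67
[-0.29  0.41] -5.33
[-0.31  0.47] -6.0
[-0.32  0.53] -6.67
[-0.01  0.06] -0.67
[-0.02  0.13] -1.33
[-0.02  0.19] -2.0
[-0.01  0.25] -2.67
[-0.    0.32] -3.33
[0.01 0.38] -4.0
[0.02 0.44] -4.67
[0.04 0.5 ] -5.33
[0.07 0.56] -6.0
[0.1  0.61] -6.67
```

The disc is at about 100 mm with roughly 12 N down, so the lid is on its stop. Its catches also line up with the fit. I'll start the twist, about 40° clockwise.

```bash
python3 -m handwheel '{"offset":[[-0.05,0.04,-0.01],[-0.09,0.09,-0.02],[-0.13,0.13,-0.02],[-0.17,0.19,-0.02],[-0.21,0.24,-0.02],[-0.24,0.29,-0.02],[-0.26,0.35,-0.02],[-0.29,0.41,-0.02],[-0.31,0.47,-0.02],[-0.32,0.53,-0.02]],"roll":[-0.67,-1.33,-2,-2.67,-3.33,-4,-4.67,-5.33,-6,-6.67]}'
```

```text
t: 9.45
tool_pos: [0.5235, 0.1788, 0.0994]
tool_rot: [2.059, 2.362, 0.002]
contact_force: [0.1, -8.9, 11.8]
opening: 0.0157
```

```bash
python3 -m handwheel '{"offset":[[-0.01,0.06,0],[-0.02,0.13,0],[-0.02,0.19,0],[-0.01,0.25,0],[0,0.32,0],[0.01,0.38,0],[0.02,0.44,0],[0.04,0.5,0],[0.07,0.56,0],[0.1,0.61,0]],"roll":[-0.67,-1.33,-2,-2.67,-3.33,-4,-4.67,-5.33,-6,-6.67]}'
python3 - <<'E'
from h import *
s=ctrl.get_image("scene");t=ctrl.get_image("top")
crop(s,"pics/s6.png",(410,165),110,110,6); crop(t,"pics/t6.png",(205,195),110,110,6)
E
python3 tw.py 128.4 98.4 10
```

```text
t: 10.45
tool_pos: [0.5271, 0.2032, 0.0994]
tool_rot: [2.744, 1.516, 0.004]
contact_force: [-3.2, -8.3, 12.6]
opening: 0.0159
[0.02 0.04] -0.5
[0.05 0.08] -1.0
[0.08 0.12] -1.5
[0.11 0.16] -2.0
[0.14 0.19] -2.5
[0.18 0.22] -3.0
[0.21 0.26] -3.5
[0.25 0.29] -4.0
[0.29 0.31] -4.5
[0.33 0.34] -5.0
```

View pics/s6.png

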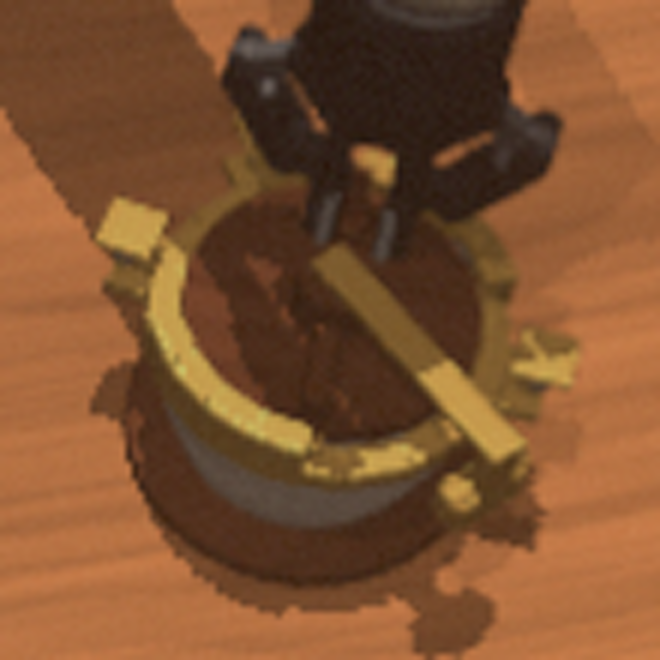

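View pics/t6.png

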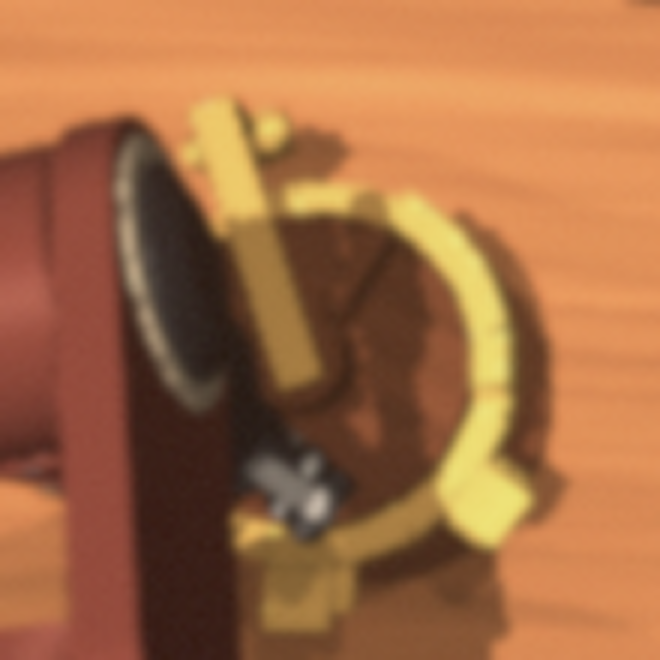

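The cap is following: its second fin shows in the top view at about (370,270). Reaction is about 9 N. The tight zone may start soon, so I'll go in smaller steps and watch the force.

```bash
python3 -m handwheel '{"offset":[[0.01,0.02,0],[0.02,0.04,0],[0.035,0.06,0],[0.05,0.08,0],[0.065,0.1,0],[0.08,0.12,0],[0.09,0.135,0],[0.09,0.135,0],[0.09,0.135,0],[0.09,0.135,0]],"roll":[-0.25,-0.5,-0.75,-1,-1.25,-1.5,-1.67,-1.67,-1.67,-1.67]}'
python3 tw.py 118.4 108.4 5;python3 tw.py 108.4 98.4 5;python3 tw.py 98.4 88.4 5;python3 tw.py 88.4 78.4 5;python3 tw.py 78.4 68.4 5
```

```text
t: 11.55
tool_pos: [0.5307, 0.2085, 0.0994]
tool_rot: [2.864, 1.275, 0.006]
contact_force: [-1.7, -8.1, 13.0]
opening: 0.0164
[0.02 0.02] -0.33
[0.04 0.05] -0.67
[0.06 0.07] -1.0
[0.09 0.09] -1.33
[0.11 0.11] -1.67
[0.02 0.02] -0.33
[0.05 0.04] -0.67
[0.08 0.06] -1.0
[0.1  0.08] -1.33
[0.13 0.09] -1.67
[0.03 0.02] -0.33
[0.06 0.03] -0.67
[0.08 0.04] -1.0
[0.11 0.06] -1.33
[0.14 0.07] -1.67
[0.03 0.01] -0.33
[0.06 0.02] -0.67
[0.09 0.03] -1.0
[0.12 0.04] -1.33
[0.15 0.04] -1.67
[0.03 0.01] -0.33
[0.06 0.01] -0.67
[0.09 0.01] -1.0
[0.13 0.02] -1.33
[0.16 0.02] -1.67
```

```bash
python3 -m handwheel '{"offset":[[0.02,0.02,0],[0.04,0.05,0],[0.06,0.07,0],[0.09,0.09,0],[0.11,0.11,0],[0.11,0.11,0],[0.11,0.11,0],[0.11,0.11,0],[0.11,0.11,0],[0.11,0.11,0]],"roll":[-0.33,-0.67,-1,-1.33,-1.67,-1.67,-1.67,-1.67,-1.67,-1.67]}'; python3 -c "
from station import ctrl;o=ctrl.get_obs();print(o['wrist_torque'])"
```

```text
t: 12.55
tool_pos: [0.5352, 0.2128, 0.0995]
tool_rot: [2.965, 1.02, 0.007]
contact_force: [-1.1, -9.0, 13.1]
opening: 0.0161
[-1.46099166  0.16965984 -0.05126712]
```

```bash
python3 -m handwheel '{"offset":[[0.02,0.02,0],[0.05,0.04,0],[0.08,0.06,0],[0.1,0.08,0],[0.13,0.09,0],[0.13,0.09,0],[0.13,0.09,0],[0.13,0.09,0],[0.13,0.09,0],[0.13,0.09,0]],"roll":[-0.33,-0.67,-1,-1.33,-1.67,-1.67,-1.67,-1.67,-1.67,-1.67]}'; python3 -c "
from station import ctrl;o=ctrl.get_obs();print(o['wrist_torque'])"
```

```text
t: 13.55
tool_pos: [0.5403, 0.2162, 0.0995]
tool_rot: [3.042, 0.757, 0.007]
contact_force: [-1.6, -9.3, 12.8]
opening: 0.0158
[-1.59012631e+00  2.74359373e-01 -1.11548586e-03]
```

```bash
python3 -m handwheel '{"offset":[[0.03,0.01,0],[0.06,0.02,0],[0.1,0.02,0],[0.13,0.02,0],[0.16,0.02,0],[0.16,0.02,0],[0.16,0.02,0],[0.16,0.02,0],[0.16,0.02,0],[0.16,0.02,0]],"roll":[-0.33,-0.67,-1,-1.33,-1.67,-1.67,-1.67,-1.67,-1.67,-1.67]}'; python3 -c "
from station import ctrl;o=ctrl.get_obs();print(o['wrist_torque'])"
```

```text
t: 14.55
tool_pos: [0.5457, 0.218, 0.0995]
tool_rot: [3.099, 0.489, 0.005]
contact_force: [-5.5, -6.8, 14.5]
opening: 0.0161
[-1.09637408  0.77323961 -0.02358513]
```

```bash
python3 -m handwheel '{"offset":[[0.015,0.005,0],[0.03,0.01,0],[0.045,0.015,0],[0.06,0.02,0],[0.075,0.025,0],[0.09,0.03,0],[0.09,0.03,0],[0.09,0.03,0],[0.09,0.03,0],[0.09,0.03,0]],"roll":[-0.17,-0.33,-0.5,-0.67,-0.83,-1,-1,-1,-1,-1]}'; python3 -c "
from station import ctrl;o=ctrl.get_obs();print(o['wrist_torque'])"
```

```text
t: 15.55
tool_pos: [0.5468, 0.2181, 0.0994]
tool_rot: [3.118, 0.328, -0.006]
contact_force: [-13.8, -10.2, 21.2]
opening: 0.0164
[-1.65106635  2.24722552  0.38686779]
```

The tool moved only 1 mm of the 3.6 mm commanded, and the force is rising. That may be the tight stop, so I'll look before going on.

Run:
```python
from h import *
import pickle
s=ctrl.get_image("scene");t=ctrl.get_image("top");pickle.dump((s,t),open("im7.pkl","wb"))
crop(s,"pics/s7.png",(410,165),110,110,6); crop(t,"pics/t7.png",(205,195),110,110,6)
o=ctrl.get_obs();print(o["tool_pos"],o["contact_force"],o["wrist_torque"])
```

```text
[0.54681791 0.21813502 0.09942381] [-15.54267088 -11.80101496  22.10016613] [-1.69520436  2.23466013  0.41216835]
```

View pics/s7.png

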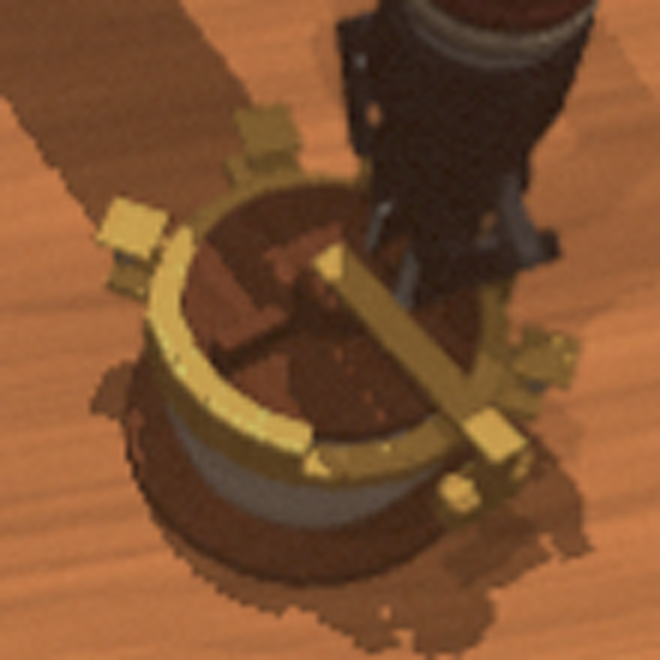

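View pics/t7.png

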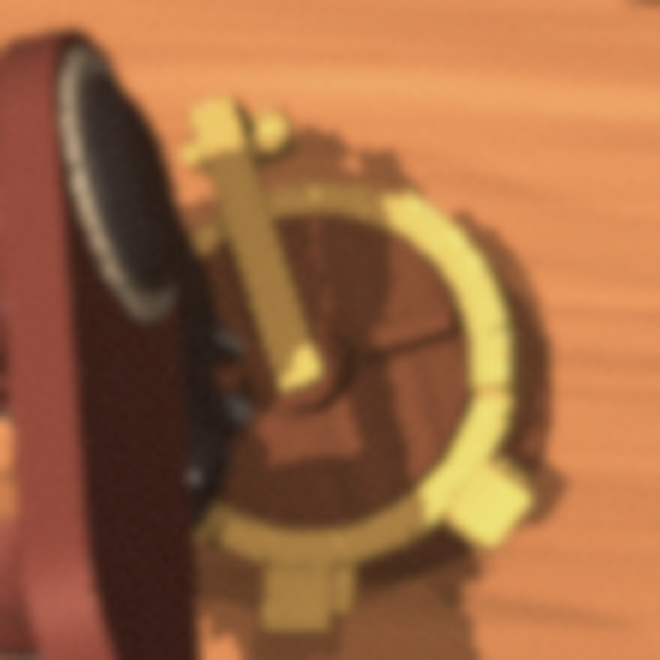

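Run:
```python
from fit import *
s,t=pickle.load(open("im7.pkl","rb")); p=np.load("p.npy")
cr=lambda uv:((uv-np.array((410,165))+55+.5)*6-.5).round()
ct=lambda uv:((uv-np.array((205,195))+55+.5)*6-.5).round()
for th in(75,85,90,95,100,105): print(th,[(cr(proj(s,W(p,pol(r,A(th+180),z)))[0]),ct(proj(t,W(p,pol(r,A(th+180),z)))[0])) for r,z in((.022,.118),(.058,.118),(.058,.1))])
```

```text
75 [(array([293., 290.]), array([355., 350.])), (array([209., 316.]), array([453., 340.])), (array([204., 341.]), array([463., 348.]))]
85 [(array([298., 298.]), array([353., 340.])), (array([221., 336.]), array([449., 313.])), (array([216., 361.]), array([459., 322.]))]
90 [(array([301., 301.]), array([352., 335.])), (array([229., 345.]), array([445., 301.])), (array([224., 370.]), array([455., 309.]))]
95 [(array([304., 304.]), array([350., 330.])), (array([238., 354.]), array([440., 288.])), (array([232., 378.]), array([450., 297.]))]
100 [(array([308., 307.]), array([348., 326.])), (array([247., 362.]), array([434., 276.])), (array([241., 387.]), array([444., 285.]))]
105 [(array([312., 310.]), array([345., 321.])), (array([257., 369.]), array([427., 265.])), (array([251., 394.]), array([437., 274.]))]
```

The fin is at about 86°, within the expected tight range. The moment is about 0.6 N m, against 0.22 loose and 0.38 expected while dragging the ring. One more small step should tell a hard stop from dragging. I'll also ease the downward load a little.

```bash
python3 -m handwheel '{"offset":[[0.01,0,0.01],[0.02,0.005,0.02],[0.03,0.01,0.03],[0.04,0.01,0.03],[0.04,0.01,0.03],[0.04,0.01,0.03],[0.04,0.01,0.03],[0.04,0.01,0.03],[0.04,0.01,0.03],[0.04,0.01,0.03]],"roll":[0,0,0,0,0,0,0,0,0,0]}'; python3 -c "
from station import ctrl;o=ctrl.get_obs();print(o['wrist_torque'],o['tool_pos'])"
```

```text
t: 16.65
tool_pos: [0.5469, 0.2182, 0.0995]
tool_rot: [3.117, 0.328, -0.013]
contact_force: [-18.5, -12.2, 21.5]
opening: 0.0158
[-1.81591887  2.64564711  0.3849457 ] [0.54685886 0.21815354 0.09945598]
```

The tool hardly moved (0.1 mm) for 3 N more, so something is solid. To rule out the leading finger or linkage fouling the strap, I'll back off, lift, and look. If needed I'll re-push with closed fingers, well away from the strap.

```bash
python3 -m handwheel '{"offset":[[-0.04,-0.01,0],[-0.08,-0.02,0],[-0.12,-0.04,0],[-0.15,-0.05,0.1],[-0.15,-0.05,0.3],[-0.15,-0.05,0.6],[-0.15,-0.05,0.9],[-0.15,-0.05,1.2],[-0.15,-0.05,1.2],[-0.15,-0.05,1.2]],"roll":[0.2,0.4,0.7,1,1,1,1,1,1,1]}'
python3 - <<'E'
from h import *
import pickle
s=ctrl.get_image("scene");t=ctrl.get_image("top");pickle.dump((s,t),open("im8.pkl","wb"))
crop(s,"pics/s8.png",(410,165),110,110,6); crop(t,"pics/t8.png",(205,195),110,110,6)
o=ctrl.get_obs();print(o["tool_pos"],o["contact_force"],o["wrist_torque"])
E
```

```text
t: 17.65
tool_pos: [0.5433, 0.2192, 0.1463]
tool_rot: [-3.103, -0.489, -0.002]
contact_force: [-0.3, -0.8, -1.0]
opening: 0.0163
[0.54264208 0.21902969 0.14504644] [-0.59453731  0.49812937 -0.32015201] [-0.00349857 -0.07713382 -0.00852859]
```

View pics/s8.png

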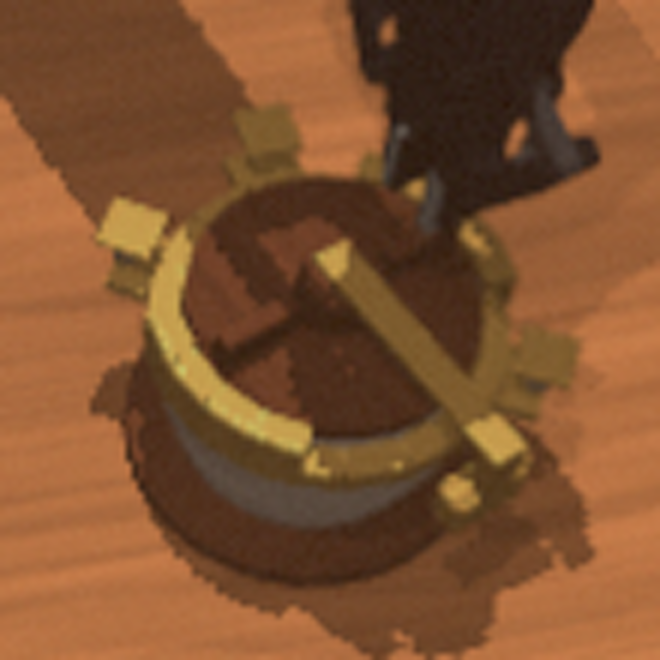

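View pics/t8.png

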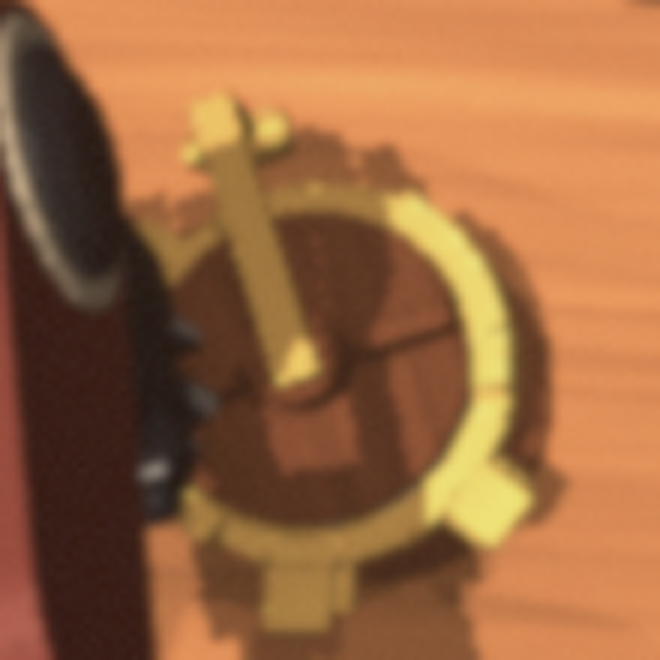

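The lid stays caught by itself, with its strap steady at (330,260). The fin is at about 86°. Now I'll close the fingers and re-push from the far side of the fin, with tips at about 109 mm so they stay clear of the strap and catches and don't press down.

```bash
python3 -m handwheel '{"offset":[[-0.15,-0.02,0],[-0.3,-0.04,0],[-0.45,-0.06,0],[-0.55,-0.08,0],[-0.55,-0.08,0],[-0.55,-0.08,-0.2],[-0.55,-0.08,-0.45],[-0.55,-0.08,-0.7],[-0.55,-0.08,-0.92],[-0.55,-0.08,-0.92]],"roll":[0,0,0,0,0,0,0,0,0,0]}' 0
python3 - <<'E'
from h import *
s=ctrl.get_image("scene")
crop(s,"pics/s9.png",(410,165),110,110,6)
E
```

```text
t: 18.75
tool_pos: [0.5197, 0.2155, 0.1063]
tool_rot: [3.103, 0.489, -0.007]
contact_force: [-0.5, 0.1, -0.0]
opening: 0.0002
```

View pics/s9.png

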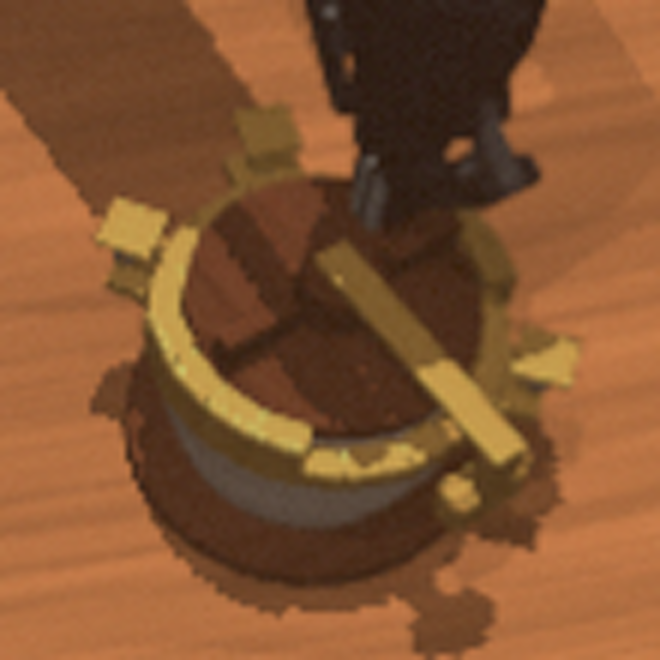

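```bash
python3 -m handwheel '{"offset":[[0.03,0.01,0.02],[0.06,0.02,0.02],[0.09,0.03,0.02],[0.12,0.04,0.02],[0.15,0.05,0.02],[0.18,0.06,0.02],[0.18,0.06,0.02],[0.18,0.06,0.02],[0.18,0.06,0.02],[0.18,0.06,0.02]],"roll":[0,0,0,0,0,0,0,0,0,0]}'
```

```text
t: 19.8
tool_pos: [0.5263, 0.2177, 0.1099]
tool_rot: [3.102, 0.49, -0.009]
contact_force: [-9.2, -2.9, 7.4]
opening: 0.0
```

```bash
python3 -m handwheel '{"offset":[[0.02,0.01,0],[0.04,0.015,0],[0.06,0.02,0],[0.08,0.03,0],[0.08,0.03,0],[0.08,0.03,0],[0.08,0.03,0],[0.08,0.03,0],[0.08,0.03,0],[0.08,0.03,0]],"roll":[0,0,0,0,0,0,0,0,0,0]}'
python3 - <<'E'
from h import *
s=ctrl.get_image("scene")
crop(s,"pics/s10.png",(410,165),110,110,6)
o=ctrl.get_obs();print(o["tool_pos"],o["contact_force"],o["wrist_torque"])
E
```

```text
t: 20.8
tool_pos: [0.5268, 0.218, 0.1095]
tool_rot: [3.101, 0.49, -0.021]
contact_force: [-19.3, -6.8, 13.9]
opening: -0.0004
[0.52679588 0.2180132  0.10946537] [-19.16204586  -6.14425737  13.44238337] [-1.09161723  2.94939578 -0.05368176]
```

View pics/s10.png

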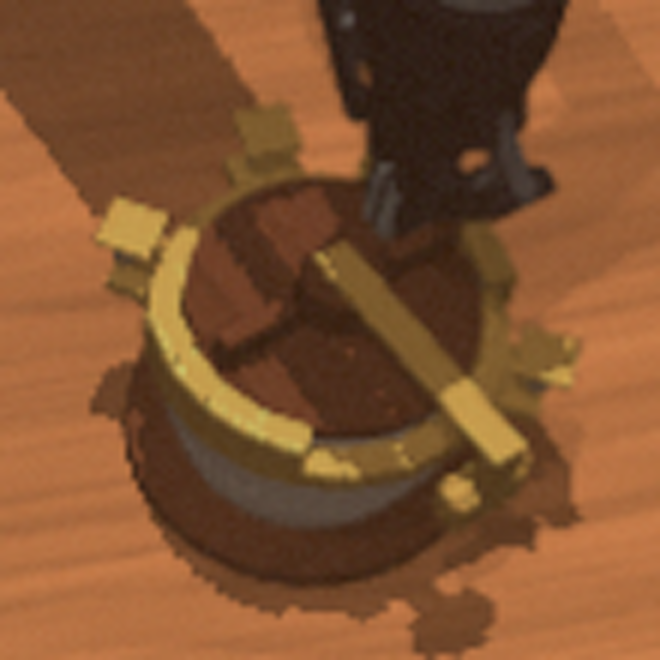

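An independent push with clear geometry stalls at about 20 N (0.78 N m), twice what dragging needs, and the fin doesn't move. So the cap is tight. I'll back off, lift, and go to the tabs, starting with b.

```bash
python3 -m handwheel '{"offset":[[-0.1,-0.03,0],[-0.2,-0.06,0],[-0.3,-0.1,0],[-0.3,-0.1,0.4],[-0.3,-0.1,0.8],[-0.3,-0.1,1.2],[-0.7,-0.4,1.2],[-1.1,-0.6,1.2],[-1.4,-0.75,1.2],[-1.4,-0.75,1.2]],"roll":[0,0,0,0,0,0,0,0,0,0]}' 0 40
python3 - <<'E'
from h import *
import pickle
s=ctrl.get_image("scene");t=ctrl.get_image("top");pickle.dump((s,t),open("im11.pkl","wb"))
crop(s,"pics/s11.png",(410,165),110,110,6);crop(t,"pics/t11.png",(205,195),110,110,6)
o=ctrl.get_obs();print(o["tool_pos"],o["contact_force"],o["wrist_torque"])
E
```

```text
t: 21.85
tool_pos: [0.4755, 0.1894, 0.1594]
tool_rot: [-3.103, -0.489, -0.004]
contact_force: [0.2, -0.5, -0.2]
opening: -0.0002
[0.47643654 0.18974355 0.15921117] [0.36595656 0.35460259 0.94481431] [-0.02462254  0.00106988  0.01029087]
```

View pics/s11.png

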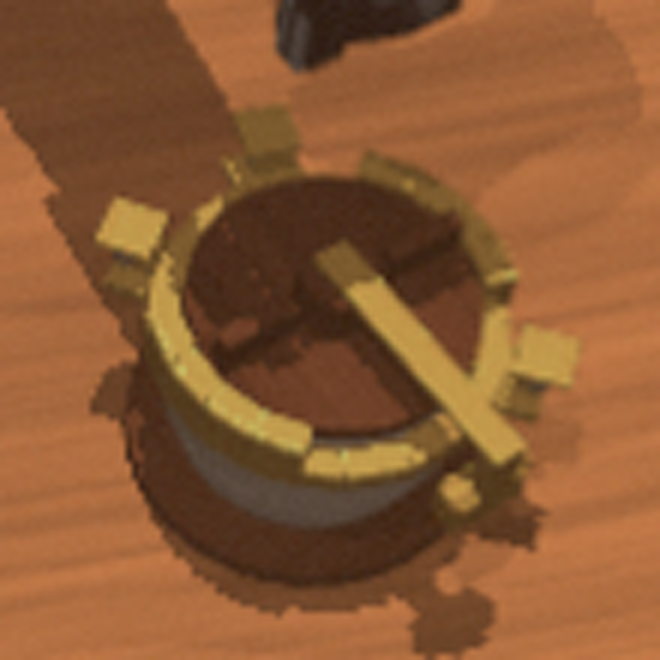

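View pics/t11.png

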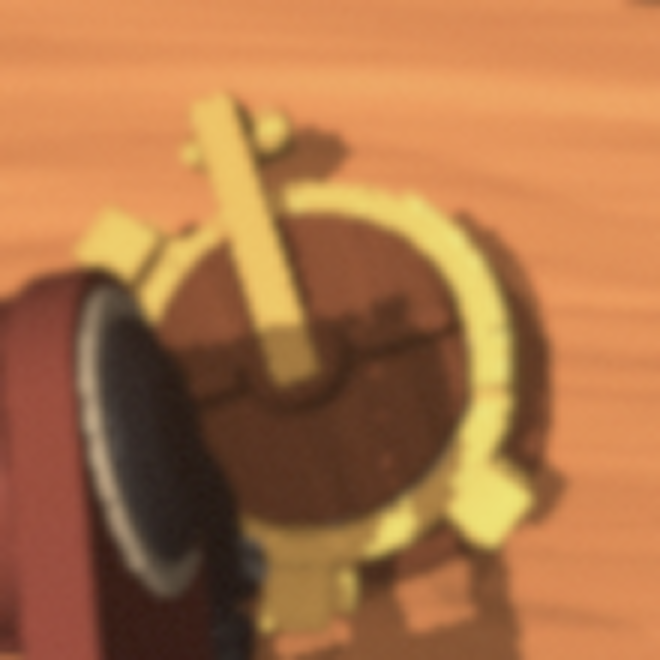

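Run:
```python
from fit import *
p=np.load("p.npy"); s,t=pickle.load(open("im11.pkl","rb"))
ct=lambda d,c,uv:((uv-np.array(c)+55+.5)*6-.5).round()
for T_ in tabs:
    print(W(p,T_).round(4),ct(s,(410,165),proj(s,W(p,T_))[0]),ct(t,(205,195),proj(t,W(p,T_))[0]))
```

```text
[0.5984 0.2625 0.105 ] [553. 348.] [110. 244.]
[0.4701 0.1839 0.105 ] [269. 124.] [297. 593.]
[0.5073 0.1168 0.105 ] [135. 225.] [487. 497.]
```

```bash
python3 -m handwheel '{"offset":[[-0.18,-0.14,-0.3],[-0.18,-0.14,-0.7],[-0.18,-0.14,-1.1],[-0.18,-0.14,-1.25],[-0.18,-0.14,-1.35],[-0.18,-0.14,-1.45],[-0.18,-0.14,-1.52],[-0.18,-0.14,-1.58],[-0.18,-0.14,-1.62],[-0.18,-0.14,-1.62]],"roll":[0,0,0,0,0,0,0,0,0,0]}'; python3 -m handwheel '{"offset":[[0,0,0],[0,0,0],[0,0,0],[0,0,0],[0,0,0],[0,0,0],[0,0,0],[0,0,0],[0,0,0],[0,0,0]],"roll":[0,0,0,0,0,0,0,0,0,0]}'
```

```text
t: 22.95
tool_pos: [0.4689, 0.1842, 0.0978]
tool_rot: [3.103, 0.49, -0.003]
contact_force: [-13.9, -4.0, 22.5]
opening: 0.0001
t: 23.95
tool_pos: [0.4689, 0.1842, 0.0978]
tool_rot: [3.103, 0.49, -0.002]
contact_force: [-14.0, -4.1, 22.8]
opening: 0.0001
```

Tab b is at its stop: z = 97.8 mm with 22 N. Next is tab c.

```bash
python3 -m handwheel '{"offset":[[0,0,0.3],[0,0,0.7],[0,0,1.0],[0.2,-0.3,1.1],[0.4,-0.7,1.1],[0.6,-1.1,1.1],[0.8,-1.5,1.1],[0.93,-1.7,1.1],[0.93,-1.7,0.9],[0.93,-1.7,0.7]],"roll":[0,0,0,0,0,0,0,0,0,0]}'; python3 -m handwheel '{"offset":[[0,0,-0.15],[0,0,-0.3],[0,0,-0.4],[0,0,-0.47],[0,0,-0.54],[0,0,-0.6],[0,0,-0.65],[0,0,-0.7],[0,0,-0.7],[0,0,-0.7]],"roll":[0,0,0,0,0,0,0,0,0,0]}'
```

```text
t: 24.95
tool_pos: [0.5055, 0.1158, 0.1202]
tool_rot: [-3.103, -0.488, 0.0]
contact_force: [-0.1, 0.7, -0.2]
opening: -0.0
t: 25.95
tool_pos: [0.5051, 0.1164, 0.0978]
tool_rot: [-3.103, -0.491, 0.005]
contact_force: [-16.5, -0.6, 27.4]
opening: -0.0
```

```bash
python3 -m handwheel '{"offset":[[0,0,0.4],[0,0,1.0],[0,0,1.6],[0,0,2.0],[0.4,0.6,2.1],[0.9,1.4,2.1],[1.4,2.2,2.1],[1.9,3.0,2.1],[2.3,3.6,2.1],[2.3,3.6,2.1]],"roll":[0,0,0,0,0,0,0,0,0,0]}'
python3 - <<'E'
from h import *
s=ctrl.get_image("scene");t=ctrl.get_image("top")
crop(s,"pics/s12.png",(410,165),110,110,6)
o=ctrl.get_obs();print(o["tool_pos"],o["contact_force"],o["wrist_torque"])
E
```

```text
t: 26.95
tool_pos: [0.5984, 0.2625, 0.1762]
tool_rot: [-3.102, -0.494, -0.0]
contact_force: [-0.9, -0.2, 0.3]
opening: 0.0001
[0.59713003 0.26006078 0.17614182] [-0.12593392  0.41828968  0.74904616] [-0.01276057  0.01280295 -0.0705605 ]
```

View pics/s12.png

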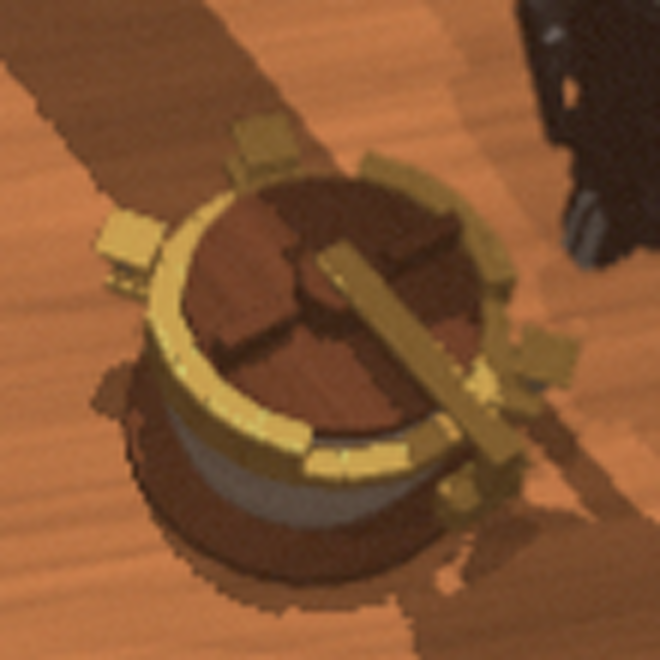

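Tabs b and c now sit visibly lower, at (265,135) and (130,238). The lid is still shut. Now tab a.

```bash
python3 -m handwheel '{"offset":[[0,0,-0.4],[0,0,-0.9],[0,0,-1.3],[0,0,-1.6],[0,0,-1.72],[0,0,-1.82],[0,0,-1.92],[0,0,-2.0],[0,0,-2.06],[0,0,-2.06]],"roll":[0,0,0,0,0,0,0,0,0,0]}'
```

```text
t: 28.05
tool_pos: [0.5979, 0.2598, 0.098]
tool_rot: [3.103, 0.49, 0.0]
contact_force: [-7.6, -3.6, 11.6]
opening: -0.0001
```

```bash
python3 -m handwheel '{"offset":[[0,0,-0.02],[0,0,-0.04],[0,0,-0.05],[0,0,-0.05],[0,0,-0.05],[0,0,-0.05],[0,0,-0.05],[0,0,-0.05],[0,0,-0.05],[0,0,-0.05]],"roll":[0,0,0,0,0,0,0,0,0,0]}'; python3 -m handwheel '{"offset":[[0,0,0.3],[0,0,0.8],[0,0,1.3],[0,0,1.8],[0,0,2.3],[-0.2,0.4,2.8],[-0.4,1.0,3],[-0.6,1.7,3],[-0.8,2.4,3],[-1,2.8,3]],"roll":[0,0,0,0,0,0,0,0,0,0]}'
python3 - <<'E'
from h import *
import pickle
s=ctrl.get_image("scene");t=ctrl.get_image("top");pickle.dump((s,t),open("im13.pkl","wb"))
crop(s,"pics/s13.png",(410,165),110,110,6);crop(t,"pics/t13.png",(205,195),110,110,6)
cv2.imwrite("pics/full13.png",t["img"][:,:,::-1])
o=ctrl.get_obs();print(o["t"],o["tool_pos"],o["contact_force"],o["wrist_torque"])
E
```

```text
t: 29.05
tool_pos: [0.598, 0.2599, 0.098]
tool_rot: [3.102, 0.49, 0.001]
contact_force: [-11.3, -4.9, 19.1]
opening: -0.0
t: 30.05
tool_pos: [0.5574, 0.3738, 0.2135]
tool_rot: [-3.102, -0.491, -0.003]
contact_force: [-0.2, -0.6, 0.2]
opening: 0.0001
30.15 [0.55666956 0.37370023 0.21290876] [-0.08950196 -0.34327122 -0.03807518] [-0.01259035  0.02389676  0.0178422 ]
```

View pics/s13.png

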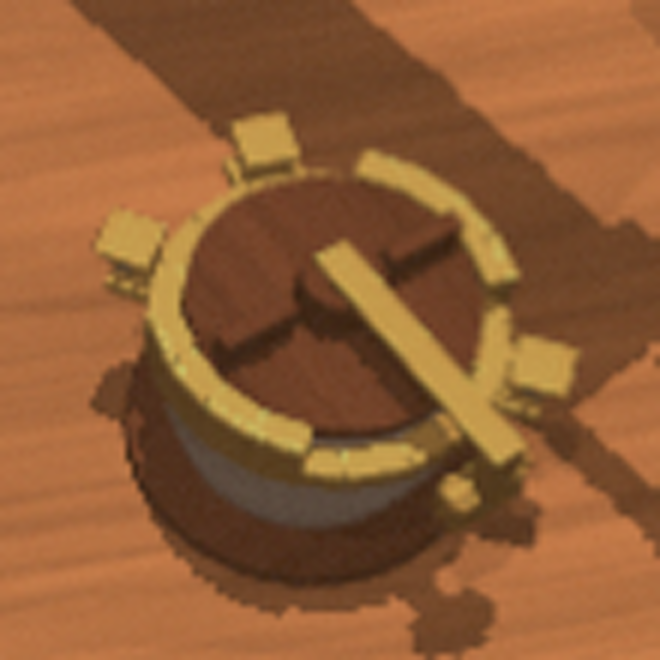

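View pics/t13.png

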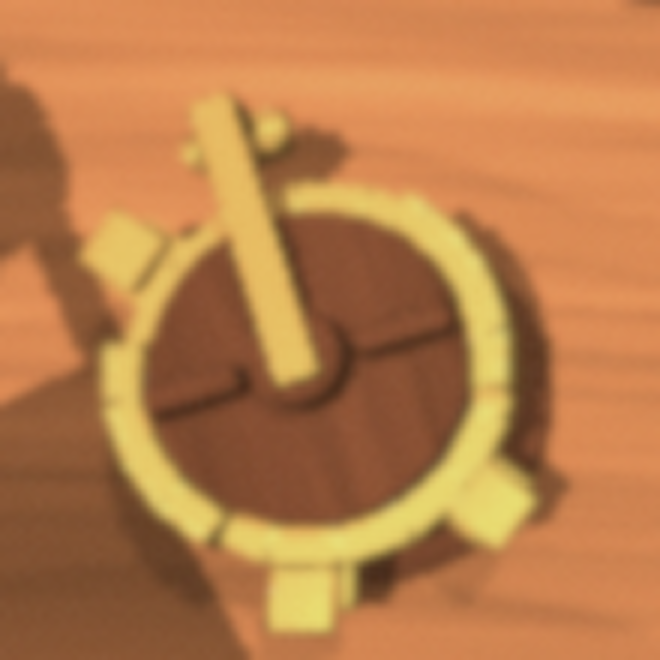

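View pics/full13.png

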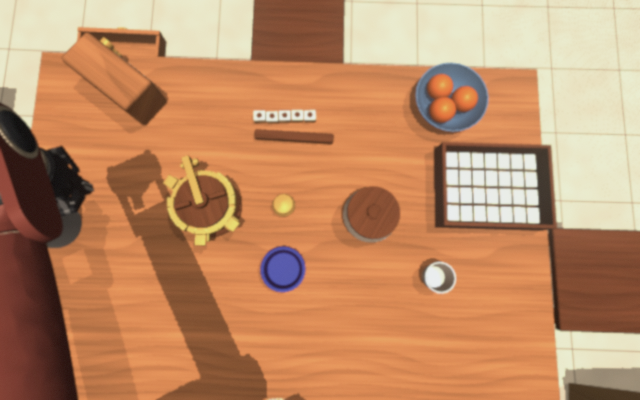

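Run:
```python
from h import *
import pickle
s,t=pickle.load(open("im0.pkl","rb"))
print(atz(s,(530,148),0),atz(t,(75,222),0), atz(s,(564,82),.25))
s,t=pickle.load(open("im13.pkl","rb")); crop(s,"pics/s14.png",(470,130),200,200,3)
```

```text
[0.52536903 0.54759777 0.        ] [0.50800025 0.51294459 0.        ] [0.515226  0.5437824 0.25     ]
```

View pics/s14.png

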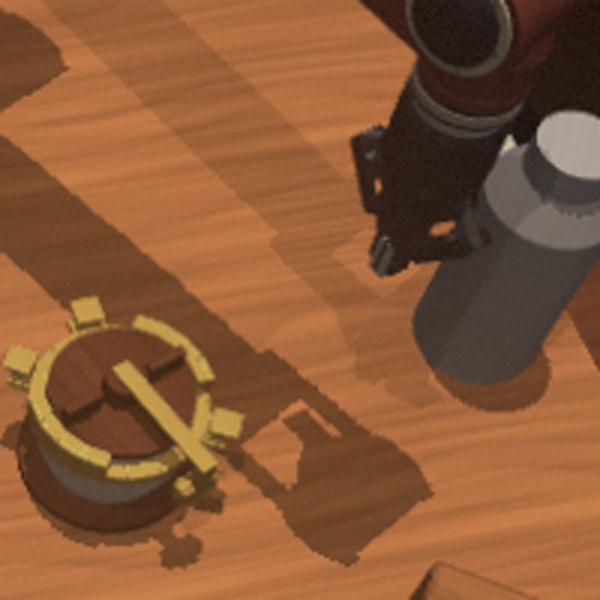

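The gripper is about 10 cm from the flask and touches nothing, so I'm handing in.

Run:
```python
from station import ctrl
o=ctrl.get_obs(); print(o["t"],o["contact_force"].round(1),abs(o["dq"]).max().round(3)); print(ctrl.finish_job())
```

```text
30.15 [-0.1 -0.3 -0. ] 0.041
the job is handed in; nothing more can be done
None
```

The caddy is shut, its cap is turned tight, and all three tabs are pushed down. I handed the job in at t = 30.2 s.

- **Lid and cap:** I pressed the lid onto the mouth with about 12 N and twisted the cap clockwise from about 206° until it stalled with the first fin near 86°, inside the expected 72–108°. I then re-pushed with closed fingers, clear of the strap. It stalled again at about 20 N sideways (about 0.78 N m, twice what dragging the ring should need), with only 0.6 mm of movement. The finger force on the cap stayed around 33 N or less in the readings I took. After release the pictures show the lid staying shut on its catches.
- **Tabs:** b, c and a were pressed in that order. Each stopped at a tool height of 98 mm, the fully-down height, under about 19 to 27 N. All three sit visibly lower in the last pictures.
- **Last checks:** the final top view shows the loose things unmoved compared with the start. Measured contact force is about 0 N, and the gripper is clear of everything.
- **Unclear or in disagreement:**
  - I inferred that the sealing ring is drawn from the solid stop. I did not see a clear step of about 4 N as it was dragged, since I read the force only at the end of each call.
  - The strap appeared 3–4 mm off my fitted position, which changed nothing.

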